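# Lay the model gutter to fall on graded saddles

### The arm

A 6-joint arm with a two-finger parallel gripper is mounted at the origin on a cart in front of the work surface, level with it; the furniture and walls round the work are solid. World frame = base frame: x ahead of the robot, y to its left, z up, the work surface at z = 0. Lengths are in m, angles in rad, forces in N, time in s.
With the tool pointing down it reaches from about 0.425 to 0.95 m from the base axis. Payload 3.5 kg.
Tool frame: the origin (TCP) lies on the centre line of the jaws, within the pads' length; the fingertips stand 25 mm ahead of it and the grasp point (between the pads) lies 6 mm ahead of it; z points along the fingers, y is the line along which they close (so a half turn about z gives the same grasp; the last joint's range is limited). The gripper opens to 85 mm and grips with 20 to 120 N. Pads are 22 mm wide; open, the fingers measure 114 mm over their backs; the gripper's body (76 mm by 85 mm) begins 54 mm behind the grasp point. The pads swing forward as they close: fully open they stand 13 mm farther back than shut.
Start: joints at [0.952, 0.286, 1.577, -0, 1.279, -0.15], TCP at [0.305, 0.602, 0.256] pointing down, gripper open.
Joint ranges: [-2.77, 2.77], [-0.9, 2.22], [0.21, 2.48], [-1.53, 4.67], [0.24, 2.81], [-2.84, 2.84]. Speed limits (rad/s): [2.79, 2.79, 3.14, 3.14, 3.14, 3.14].

### API

Orientations are given as a rotation vector (axis times angle).
In Python, from station import bot gives the robot as it stands.
- The arm moves only by the shell command python3 -m pendant 'ROWS' [OPENING] [FORCE]. ROWS is JSON, one flat list of numbers, 4 for each row, row after row: the shift along the tool's x, y, z in mm, then the turn about the tool's z in degrees. A call has exactly 8 rows; each row shifts and turns the commanded pose from where the row before left it, along the tool's axes as they then stand; what a row does not reach is not made up. A row lasts 1/8 s, in which the tool goes at most 62.5 mm and 10.7 degrees, less where a joint would pass 70% of its speed; a pose out of reach is approached as far as the arm can. A call with a gripper value outside its range is refused whole. OPENING is the opening, from 0 (shut) to 1 (fully open), set as the call begins (- or left out, the last holds). The fingers move at their own pace and stop on an object; FORCE is the grip in N (left out, the last holds). Time passes only in rows, so rows that do not move let the fingers close, or fill a call up. It gives the time, the measured TCP pose, the force, the opening and the grip force at its end, in the units of the state.
- bot.get_obs(): the state, without advancing time (a new reading comes with each control period).
- bot.grab_frame(name): name is "scene" or "side" or "wrist"; returns the picture (420x560x3 uint8, blue, green, red); there is no depth.
- bot.camera_model(name): a dict with "intrinsics" (3x3 intrinsics, pixels), "T" (4x4, takes a point from camera to world coordinates); the wrist camera has in their place "mount" (4x4, takes a point from camera to tool coordinates, whose origin is the TCP and whose axes are the flange's). Camera axes: x right, y down, z forward; pixel columns grow to the right and rows downward; lengths in m; the calibration is good to about 2 mm. The wrist camera is an equidistant fisheye: a pixel r from the principal point sees the ray r / f radians off the axis. A picture is of the moment at which its call begins: read the wrist's pose just before it. camera_model takes no time and is no camera call.
- bot.close_job(): hands the job in; it is judged then, once.
The state is a dict: "t": time; "joint_pos": joint angles; "joint_vel": joint speeds; "tau": joint torques, N m; "eef_pos": TCP position; "tool_rot": TCP orientation; "contact_force": force on the tool from outside, world axes, zero at the start; "wrist_torque": the same for the moment, N m; "grip_width": finger opening in m; "grasp_force": force on a finger pad.
Only numpy, scipy, OpenCV 4.12 (cv2) and the standard library are available. Lean on these libraries where they do the work, as an engineer would, in place of code of your own. Each camera call takes 0.05 s, during which the arm holds its last target. There are 200 camera calls.

### The job

Set up the model gutter run so that it drains from the flower pot to the floor drain: stand the four mortar saddles upright and square in the four steel shoes, one to a shoe, in order of height, with the lowest next to the drain and the tallest next to the flower pot, their slots running along the row. Then lay the aluminium gutter open side up in the slots of all four, with its black closed end at the high end and sticking out about evenly past both outer saddles. Leave everything released and at rest.

Things in the scene. Friction and masses are not known exactly. Their poses are not given: they have to be found in the camera images.
- saddle_1: Lowest of four grey mortar saddles, alike but for height: upright block 30 mm along own x, 56 mm along own y, 44 mm tall overall. A slot 44 mm wide, 10 mm deep runs through its top along own x between two 6 mm lugs; slot floor 34 mm above the underside. About 122 g. Grip across the 56 mm. Origin: centre of underside, z up.
- saddle_2: Second lowest of four grey mortar saddles, alike but for height: upright block 30 mm along own x, 56 mm along own y, 56 mm tall overall. A slot 44 mm wide, 10 mm deep runs through its top along own x between two 6 mm lugs; slot floor 46 mm above the underside. About 166 g. Grip across the 56 mm. Origin: centre of underside, z up.
- saddle_3: Second tallest of four grey mortar saddles, alike but for height: upright block 30 mm along own x, 56 mm along own y, 68 mm tall overall. A slot 44 mm wide, 10 mm deep runs through its top along own x between two 6 mm lugs; slot floor 58 mm above the underside. About 209 g. Grip across the 56 mm. Origin: centre of underside, z up.
- saddle_4: Tallest of four grey mortar saddles, alike but for height: upright block 30 mm along own x, 56 mm along own y, 80 mm tall overall. A slot 44 mm wide, 10 mm deep runs through its top along own x between two 6 mm lugs; slot floor 70 mm above the underside. About 252 g. Grip across the 56 mm. Origin: centre of underside, z up.
- gutter: Aluminium box gutter, open on top, lying flat on the bench: 300 mm long (own x), 28 wide (own y), 24 high, 2.5 mm walls, about 140 g. Its +x end is closed by a black cap 7 mm thick, the -x end is open. Grip across the 28 mm at mid-length. In the saddles it has 8 mm play each side and stands 14 mm above the lugs. Origin: centre of underside, z up.
- station_1: Shoe 1 of four like shallow steel trays in a straight row, in this order, 75 mm apart, on a fixed plywood board 345 x 110 x 12 mm. Inside 46 mm along own x (along the row, towards shoe 4) by 74 mm along own y; lips 3 mm thick, 4 mm above the inner floor. A saddle set in it rests 15 mm above the bench. Origin: centre of the tray's underside, 12 mm above the bench, z up.
- station_2: Shoe 2 of four like shallow steel trays in a straight row, in this order, 75 mm apart, on a fixed plywood board 345 x 110 x 12 mm. Inside 46 mm along own x (along the row, towards shoe 4) by 74 mm along own y; lips 3 mm thick, 4 mm above the inner floor. A saddle set in it rests 15 mm above the bench. Origin: centre of the tray's underside, 12 mm above the bench, z up.
- station_3: Shoe 3 of four like shallow steel trays in a straight row, in this order, 75 mm apart, on a fixed plywood board 345 x 110 x 12 mm. Inside 46 mm along own x (along the row, towards shoe 4) by 74 mm along own y; lips 3 mm thick, 4 mm above the inner floor. A saddle set in it rests 15 mm above the bench. Origin: centre of the tray's underside, 12 mm above the bench, z up.
- station_4: Shoe 4 of four like shallow steel trays in a straight row, in this order, 75 mm apart, on a fixed plywood board 345 x 110 x 12 mm. Inside 46 mm along own x (along the row, towards shoe 4) by 74 mm along own y; lips 3 mm thick, 4 mm above the inner floor. A saddle set in it rests 15 mm above the bench. Origin: centre of the tray's underside, 12 mm above the bench, z up.
- drain: Fixed square steel floor drain with barred grating, 100 x 100 x 16 mm, on the bench in line with the row, 128 mm from the centre of the nearest shoe, which is shoe 1 or shoe 4. A square grey mortar flower pot (93 mm across, 84 tall) stands likewise beyond the row's other end. Origin: centre of underside.

How it is judged:
By the outcome, as a careful person would: the job done as asked, in the order asked, and still so for the second after the job is handed in, with the robot touching nothing.
It also fails if it takes over 106 s, if anything falls off the work surface, if the arm or the gripper's body presses on something with over 40 N, if the wrist force passes 120 N, or if a joint passes its speed limit or range.

## Working session

There is one attempt and no reset: what is moved stays moved. The work goes in short steps, Python scripts to look and compute and a shell command to move; the robot and the scene stay as the last step left them, time stands still between calls to the robot, and variables do not carry over. Pictures are saved under pics/ and viewed, at most 16 in all, crops included, and the job is handed in when it is done.

```bash
ls; mkdir -p pics; python3 - <<'E'
from station import bot
import cv2
o=bot.get_obs();print({k:o[k] for k in('t','eef_pos','tool_rot','grip_width')})
for n in('scene','side','wrist'):
    cv2.imwrite(f'pics/{n}0.png',bot.grab_frame(n));m=bot.camera_model(n);print(n,{k:v.round(4).tolist() if hasattr(v,'round') else v for k,v in m.items()})
a=[cv2.imread(f'pics/{n}0.png') for n in('scene','side')]
E
```

```text
pics
{'t': 0.0, 'eef_pos': array([0.30459855, 0.60169316, 0.25491579]), 'tool_rot': array([-0.72943217, -3.05483792,  0.00349144]), 'grip_width': 0.08502832782539325}
scene {'intrinsics': [[507.9144, 0.0, 289.1], [0.0, 507.9144, 208.7152], [0.0, 0.0, 1.0]], 'T': [[0.7222, -0.5019, 0.4759, -0.1631], [-0.6917, -0.5228, 0.4983, -0.7485], [-0.0013, -0.689, -0.7247, 1.0807], [0.0, 0.0, 0.0, 1.0]]}
side {'intrinsics': [[533.0044, 0.0, 278.7026], [0.0, 533.0044, 209.9124], [0.0, 0.0, 1.0]], 'T': [[0.823, -0.2977, 0.4838, -0.09], [-0.5675, -0.4674, 0.6778, -0.9134], [0.0243, -0.8324, -0.5537, 0.7691], [0.0, 0.0, 0.0, 1.0]]}
wrist {'intrinsics': [[325.1923, 0.0, 285.7444], [0.0, 325.1923, 210.2628], [0.0, 0.0, 1.0]], 'mount': [[-0.0005, -0.9452, -0.3264, 0.0843], [1.0, -0.0006, 0.0004, 0.0008], [-0.0006, -0.3264, 0.9452, -0.1179], [0.0, 0.0, 0.0, 1.0]]}
```

View pics/scene0.png

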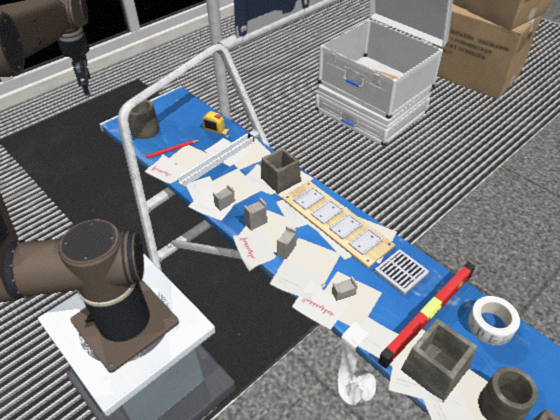

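View pics/side0.png

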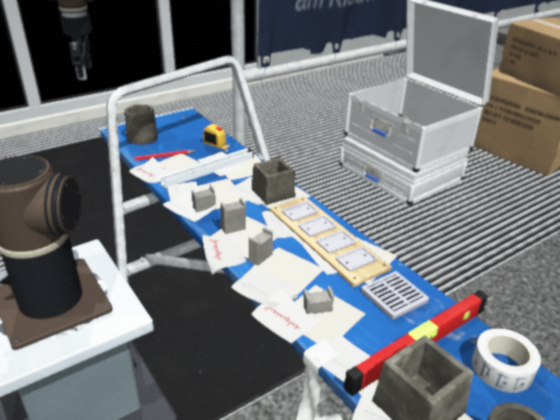

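View pics/wrist0.png

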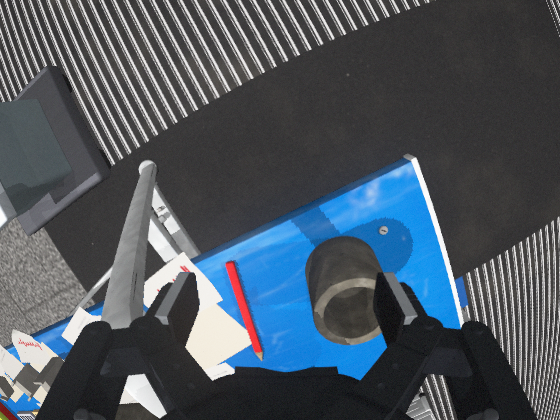

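The scene shows the row of shoes from the pot (280,170) to the drain (402,270). Saddles are near (224,197), (256,213), (287,240) and (344,288). The gutter is near (218,160), and a tube arch crosses the bench from (128,108) to (222,48).

```bash
cat > h.py <<'E'
import numpy as np,cv2
from station import bot
from scipy.spatial.transform import Rotation as R
C={n:bot.camera_model(n) for n in('scene','side','wrist')}
def ray(n,uv,pose=None):
    c=C[n];K=np.array(c['intrinsics']);u=(np.atleast_2d(uv)-K[:2,2])/K[0,0]
    if n=='wrist':
        r=np.linalg.norm(u,axis=1,keepdims=True);d=np.c_[u/np.maximum(r,1e-9)*np.sin(r),np.cos(r)]
        p,rv=pose;T=np.eye(4);T[:3,:3]=R.from_rotvec(rv).as_matrix();T[:3,3]=p;T=T@np.array(c['mount'])
    else: d=np.c_[u,np.ones(len(u))];T=np.array(c['T'])
    return T[:3,3],d@T[:3,:3].T
def onplane(n,uv,z,pose=None):
    o,d=ray(n,uv,pose);return o+d*((z-o[2])/d[:,2])[:,None]
def tri(a,b):
    A=np.zeros((3,3));v=np.zeros(3)
    for n,uv in(('scene',a),('side',b)):
        o,d=ray(n,uv);d=d[0]/np.linalg.norm(d[0]);P=np.eye(3)-np.outer(d,d);A+=P;v+=P@o
    return np.linalg.solve(A,v)
E
python3 - <<'E'
from h import *
np.set_printoptions(precision=3,suppress=True)
print('archL',tri((128,108),(113,98)),'archR',tri((222,48),(235,60)))
print('legR',tri((262,138),(264,160)))
for p in [(224,197),(256,213),(287,240),(344,288)]:print('sad',onplane('scene',p,.03)[0])
print('shoes',onplane('scene',[(308,200),(327,212),(346,227),(366,242)],.015))
print('gutter',onplane('scene',[(182,181),(256,138)],.02))
print('pot,drain',onplane('scene',[(280,155),(402,270)],[.084,.016][1]))
s=cv2.imread('pics/scene0.png')
cv2.imwrite('pics/c1.png',cv2.resize(s[120:320,140:420],None,fx=2.8,fy=2.8,interpolation=2))
s=cv2.imread('pics/side0.png')
cv2.imwrite('pics/c2.png',cv2.resize(s[120:320,140:420],None,fx=2.8,fy=2.8,interpolation=2))
E
```

```text
archL [0.337 0.458 0.215] archR [0.745 0.52  0.23 ]
legR [ 0.735  0.329 -0.034]
sad [0.422 0.14  0.03 ]
sad [0.448 0.027 0.03 ]
sad [ 0.442 -0.106  0.03 ]
sad [ 0.437 -0.317  0.03 ]
shoes [[ 0.601 -0.029  0.015]
 [ 0.606 -0.101  0.015]
 [ 0.603 -0.177  0.015]
 [ 0.601 -0.251  0.015]]
gutter [[0.379 0.29  0.02 ]
 [0.678 0.291 0.02 ]]
pot,drain [[ 0.68   0.176  0.016]
 [ 0.596 -0.378  0.016]]
```

View pics/c1.png

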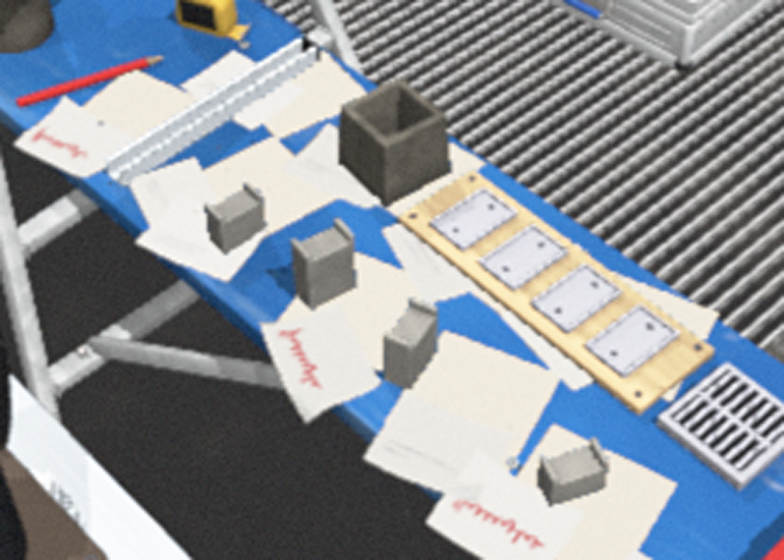

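View pics/c2.png

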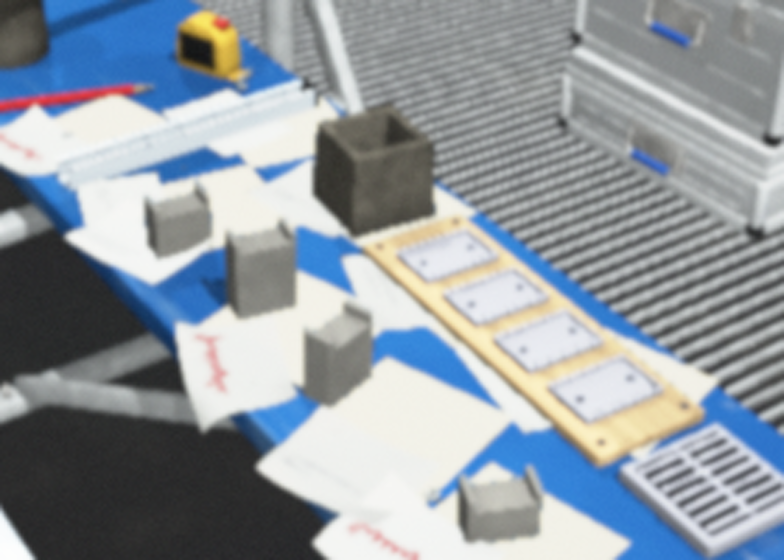

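The crops show all saddles standing upright. The lowest is at scene crop (572,472), the gutter lies along x with its cap at the far end near (305,45), and four empty shoes are visible. Next I work out where the arch is.

```bash
python3 - <<'E'
from h import *
np.set_printoptions(precision=3,suppress=True)
def seg(sc,sd,k=5):
    o,d=ray('side',sd);n=np.cross(d[0],d[1])
    uv=np.linspace(sc[0],sc[1],k);p,r=ray('scene',uv)
    return p+r*(((o-p)@n)/(r@n))[:,None]
print(seg([(125,120),(152,262)],[(113,110),(127,275)]))
print(seg([(135,98),(212,52)],[(122,90),(225,62)]))
print(seg([(228,62),(264,140)],[(240,72),(266,160)]))
E
```

```text
[[ 0.316  0.431  0.205]
 [ 0.311  0.446  0.065]
 [ 0.306  0.464 -0.096]
 [ 0.3    0.484 -0.285]
 [ 0.293  0.509 -0.509]]
[[0.384 0.48  0.222]
 [0.458 0.491 0.224]
 [0.536 0.502 0.225]
 [0.619 0.514 0.226]
 [0.706 0.526 0.227]]
[[ 0.928  0.748  0.007]
 [ 0.88   0.635 -0.011]
 [ 0.834  0.53  -0.027]
 [ 0.792  0.431 -0.042]
 [ 0.752  0.338 -0.056]]
```

```bash
python3 -m pendant '[0,0,-30,0,0,0,-30,0,0,0,-30,0,0,0,-30,0,0,0,-20,0,0,0,0,0,0,0,0,0,0,0,0,0]' 1 20
```

```text
t: 1.15
eef_pos: [0.3047, 0.6018, 0.394]
tool_rot: [-0.729, -3.054, 0.005]
contact_force: [-0.1, 0.1, -0.4]
grip_width: 0.0856
grasp_force: 0.0
```

```bash
python3 -m pendant '[-40,-44,0,0,-40,-44,0,0,-40,-44,0,0,-40,-44,0,0,-40,-44,0,0,-40,-44,0,0,-40,-44,0,0,-40,-44,0,0]'; python3 -m pendant '[-42,-46,0,0,-42,-46,0,0,0,0,0,10.5,0,0,0,10.5,0,0,0,10.5,0,0,0,10.5,0,0,0,10.5,0,0,0,10.5]'
python3 - <<'E'
from h import *
o=bot.get_obs();print(o['eef_pos'],o['tool_rot'],o['joint_pos'])
f=bot.grab_frame('wrist');cv2.imwrite('pics/w1.png',f)
np.save('w1p.npy',[o['eef_pos'],o['tool_rot']])
E
```

```text
t: 2.15
eef_pos: [0.4312, 0.1417, 0.3954]
tool_rot: [-0.729, -3.055, 0.0]
contact_force: [0.3, -0.1, 0.1]
grip_width: 0.0854
grasp_force: 0.0
t: 3.15
eef_pos: [0.4645, 0.0236, 0.3952]
tool_rot: [-2.224, -2.216, 0.002]
contact_force: [-0.2, -0.6, -0.2]
grip_width: 0.0856
grasp_force: 0.0
[0.46446871 0.02356881 0.39523025] [-2.22439882e+00 -2.21639212e+00  1.74814938e-03] [-1.67971992e-01 -2.65955066e-01  1.88501307e+00 -5.14158797e-05
  1.52438095e+00 -1.64363583e-01]
```

View pics/w1.png

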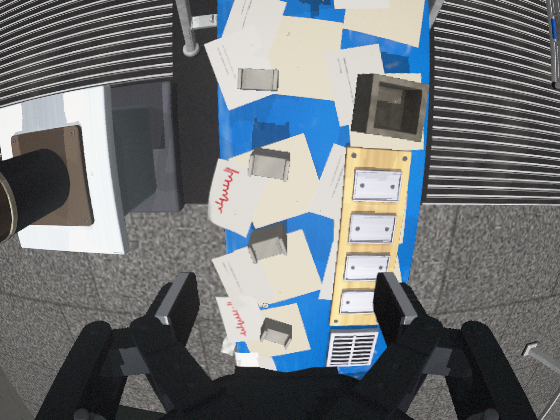

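The wrist view shows the saddles at (258,78), (269,163), (267,242) and (276,331). The shoes are at (377,185), (371,228), (366,267) and (359,301), between pot and drain.

```bash
python3 - <<'E'
from h import *
np.set_printoptions(precision=4,suppress=True)
P=np.load('w1p.npy');f=cv2.imread('pics/w1.png')
hsv=cv2.cvtColor(f,cv2.COLOR_BGR2HSV)
m=cv2.inRange(hsv,(12,60,120),(28,255,255));m=cv2.morphologyEx(m,cv2.MORPH_CLOSE,np.ones((3,3)))
cs,h=cv2.findContours(m,cv2.RETR_CCOMP,cv2.CHAIN_APPROX_NONE)
for c,q in zip(cs,h[0]):
    if cv2.contourArea(c)>300:
        w=onplane('wrist',c[:,0].astype(float),.018 if q[3]>=0 else .012,P)[:,:2]
        r=cv2.minAreaRect((w*1000).astype(np.float32));print(q[3],r)
g=np.zeros((600,800,3),np.uint8)
for i,(x,y) in enumerate([(258,78),(269,163),(267,242),(276,331)]):
    g[300*(i//2):300*(i//2)+300,400*(i%2):400*(i%2)+400]=cv2.resize(f[y-30:y+30,x-40:x+40],(400,300),interpolation=cv2.INTER_CUBIC)
cv2.imwrite('pics/m1.png',g)
E
```

```text
-1 ((607.2711791992188, -132.63706970214844), (344.2012023925781, 109.95040130615234), 88.00513458251953)
2 ((609.4563598632812, -95.04962158203125), (57.888511657714844, 84.6476821899414), 88.69401550292969)
2 ((611.8121337890625, -20.804584503173828), (56.80535125732422, 84.82295989990234), 88.09717559814453)
```

View pics/m1.png

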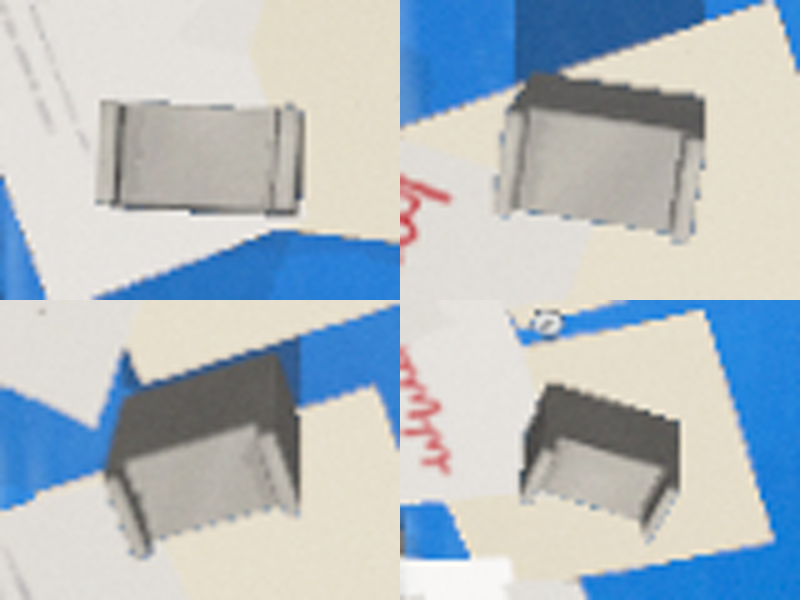

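The montage gives clear lug corners for all four saddles, A to D from the pot side to the drain side. Casting them at the four candidate heights should identify each one.

```bash
python3 - <<'E'
from h import *
np.set_printoptions(precision=4,suppress=True)
P=np.load('w1p.npy')
S={'A':((218,48),[(99,100),(303,106),(298,214),(97,205)]),'B':((229,133),[(112,108),(303,138),(283,242),(100,212)]),
'C':((227,212),[(107,172),(262,130),(298,215),(145,256)]),'D':((236,301),[(148,150),(278,188),(248,240),(125,200)])}
for k,(o,c) in S.items():
    for z in(.044,.056,.068,.080):
        w=onplane('wrist',np.array(c)/5+o,z,P)[:,:2]*1000
        L=np.linalg.norm;d=w[1]+w[2]-w[0]-w[3]
        print(k,z,'len',L(w[1]-w[0]),L(w[2]-w[3]),'wid',L(w[0]-w[3]),L(w[1]-w[2]),'ctr',w.mean(0),'yaw y-axis',np.degrees(np.arctan2(d[1],d[0])))
E
```

```text
A 0.044 len 57.88937003563313 57.32603579631444 wid 30.68373223349599 31.3525217413735 ctr [425.1024 142.7595] yaw y-axis -3.730234903827906
A 0.056 len 56.40866279673308 55.85973764643312 wid 29.89889687587087 30.550579936312456 ctr [426.1333 141.8843] yaw y-axis -3.730234903827915
A 0.068 len 54.927955557833045 54.39343949655174 wid 29.114061518245784 29.74863813125137 ctr [427.1642 141.009 ] yaw y-axis -3.73023490382791
A 0.08 len 53.44724831893294 52.92714134667042 wid 28.329226160620678 28.94669632619032 ctr [428.1952 140.1338] yaw y-axis -3.7302349038279115
B 0.044 len 56.524502892616965 55.09686002752352 wid 31.556341217369567 31.94501294365335 ctr [439.2817  12.5687] yaw y-axis -9.797657690127245
B 0.056 len 55.07870653040388 53.68758023344042 wid 30.74918607221944 31.12791626626149 ctr [439.9499  15.0235] yaw y-axis -9.79765769012724
B 0.068 len 53.63291016819079 52.27830043935737 wid 29.942030927069364 30.310819588869638 ctr [440.6182  17.4783] yaw y-axis -9.797657690127235
B 0.08 len 52.1871138059777 50.86902064527421 wid 29.134875781919273 29.493722911477793 ctr [441.2864
[... 502 characters left out ...]
266 48.37358270879022 wid 29.93199895704491 29.670859269542365 ctr [ 436.6507 -104.2694] yaw y-axis 16.691314322894794
D 0.044 len 51.84369035698493 51.023810884146535 wid 27.49767751016462 29.85667371377007 ctr [ 444.3954 -312.3552] yaw y-axis -22.822293237483
D 0.056 len 50.51762086347298 49.71871245094685 wid 26.794335771997922 29.092993043722373 ctr [ 444.9328 -301.5894] yaw y-axis -22.82229323748308
D 0.068 len 49.19155136996098 48.41361401774711 wid 26.090994033831226 28.329312373674497 ctr [ 445.4702 -290.8236] yaw y-axis -22.822293237482985
D 0.08 len 47.86548187644902 47.108515584547426 wid 25.387652295664456 27.565631703626778 ctr [ 446.0077 -280.0578] yaw y-axis -22.82229323748303
```

```bash
python3 - <<'E'
from h import *
s=cv2.imread('pics/scene0.png');g=np.zeros((600,800,3),np.uint8)
for i,(x,y) in enumerate([(224,197),(256,213),(287,240),(344,288)]):
    g[300*(i//2):300*(i//2)+300,400*(i%2):400*(i%2)+400]=cv2.resize(s[y-18:y+18,x-24:x+24],(400,300),interpolation=cv2.INTER_CUBIC)
cv2.imwrite('pics/m2.png',g)
E
```

```text
(no output)
```

View pics/m2.png

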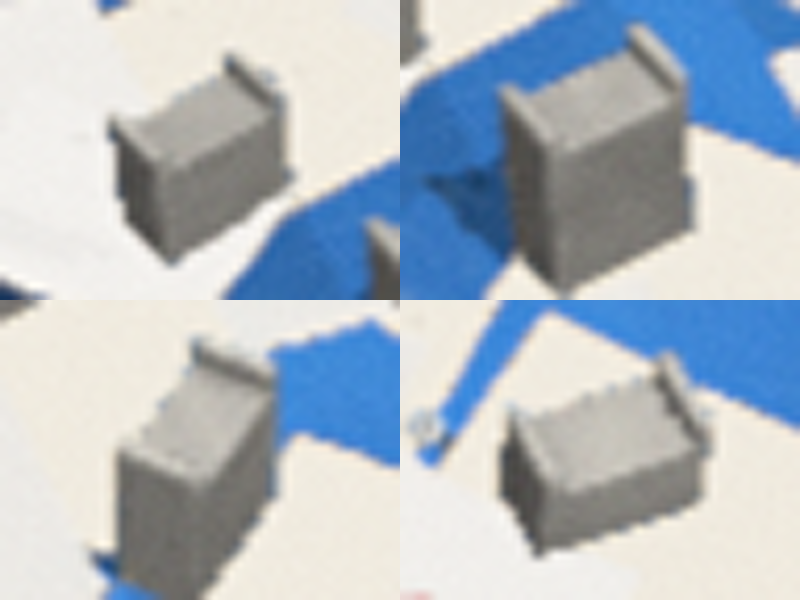

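```bash
python3 - <<'E'
from h import *
E={'A':((200,179),[((173,265),(168,168)),((290,180),(285,95))]),'B':((232,195),[((165,292),(153,150)),((292,228),(285,85))]),
'C':((263,222),[((275,195),(273,80)),((120,280),(118,150))]),'D':((320,270),[((140,255),(145,190)),((300,198),(308,140))])}
for k,(o,l) in E.items():
    for b,t in l:
        B=onplane('scene',np.array(b)/8.333+o,0)[0];c,d=ray('scene',np.array(t)/8.333+o);d=d[0]
        # least squares: B+z*e3 = c+s*d
        s=np.linalg.lstsq(np.c_[[0,0,1],-d],c-B,rcond=None)[0];print(k,B[:2].round(4),'h',s[0].round(4))
E
```

```text
A [0.3965 0.1268] h 0.0479
A [0.4529 0.1307] h 0.0423
B [0.4131 0.0074] h 0.0705
B [ 0.4637 -0.0007] h 0.0708
C [ 0.4641 -0.1191] h 0.0577
C [ 0.403  -0.1098] h 0.0653
D [ 0.4131 -0.3176] h 0.0341
D [ 0.4633 -0.3374] h 0.0304
```

Edge heights scale consistently: D is lowest (saddle 1), then A (saddle 2), C (saddle 3) and B (saddle 4). I'll move the camera above B and C for a better fix.

```bash
python3 -m pendant '[-35,-6,0,0,-35,-6,0,0,-35,-6,0,0,-34,-6,0,0,0,0,0,0,0,0,0,0,0,0,0,0,0,0,0,0]'
cat >> h.py <<'E'
def proj(p,pose):
    c=C['wrist'];T=np.eye(4);T[:3,:3]=R.from_rotvec(pose[1]).as_matrix();T[:3,3]=pose[0];T=np.linalg.inv(T@np.array(c['mount']))
    q=T[:3,:3]@p+T[:3,3];K=np.array(c['intrinsics']);r=np.hypot(*q[:2]);return K[:2,2]+q[:2]/r*np.arctan2(r,q[2])*K[0,0]
def look(name):
    o=bot.get_obs();P=(o['eef_pos'],o['tool_rot']);f=bot.grab_frame('wrist');cv2.imwrite(f'pics/{name}.png',f);np.save(f'{name}.npy',P);return P,f
def goto(x,y,z,phi):
    o=bot.get_obs();p=o['eef_pos'];M=R.from_rotvec(o['tool_rot']).as_matrix()
    a=np.degrees(np.arctan2(M[1,1],M[0,1]));d=M.T@(np.array([x,y,z])-p)*1000
    t=a-phi;dw=np.array([x,y])-p[:2];b=np.radians(phi)
    print('t',round(o['t'],2),'phi',a.round(2),'| shift now xyz',d.round(1),'then turn',(t+180)%360-180,'| or turn first then xy',np.round(1000*np.array([-np.sin(b)*dw[0]+np.cos(b)*dw[1],np.cos(b)*dw[0]+np.sin(b)*dw[1]]),1))
def top(f,P,x,y,h,lo=105,hi=200,rad=45):
    u,v=proj(np.array([x,y,h]),P).round().astype(int);hsv=cv2.cvtColor(f,cv2.COLOR_BGR2HSV)
    print('px',u,v,'hsv',hsv[v,u])
    m=cv2.inRange(hsv,(0,0,lo),(180,45,hi));b=np.zeros_like(m);b[max(v-rad,0):v+rad,max(u-rad,0):u+rad]=255;m&=b
    m=cv2.morphologyEx(m,cv2.MORPH_OPEN,np.ones((3,3)));n,l,s,c=cv2.connectedComponentsWithStats(m);k=l[v,u]
    if k==0:print('miss');return
    cs=max(cv2.findContours((l==k).astype(np.uint8),0,cv2.CHAIN_APPROX_NONE)[0],key=cv2.contourArea)
    w=onplane('wrist',cs[:,0].astype(float),h,P)[:,:2];print(cv2.minAreaRect((w*1000).astype(np.float32)))
E
python3 - <<'E'
from h import *
P,f=look('w2');print(P)
top(f,P,.4405,.0195,.08);top(f,P,.435,-.112,.068)
g=np.hstack([cv2.resize(f[v-50:v+50,u-50:u+50],(400,400),interpolation=2) for u,v in [proj(np.array(q),P).astype(int) for q in((.4405,.0195,.08),(.435,-.112,.068))]]);cv2.imwrite('pics/m3.png',g)
E
```

```text
t: 4.2
eef_pos: [0.4412, -0.1147, 0.3963]
tool_rot: [-2.217, -2.226, -0.0]
contact_force: [0.8, -0.6, 0.1]
grip_width: 0.0854
grasp_force: 0.0
(array([ 0.44122437, -0.11474679,  0.39633127]), array([-2.21680200e+00, -2.22605985e+00, -2.00090828e-04]))
px 285 66 hsv [ 18  18 169]
((440.6624450683594, 18.523483276367188), (30.622013092041016, 56.259437561035156), 82.52787017822266)
px 281 162 hsv [ 23  18 170]
((434.52423095703125, -109.24939727783203), (56.631160736083984, 30.520477294921875), 18.53566551208496)
```

View pics/m3.png

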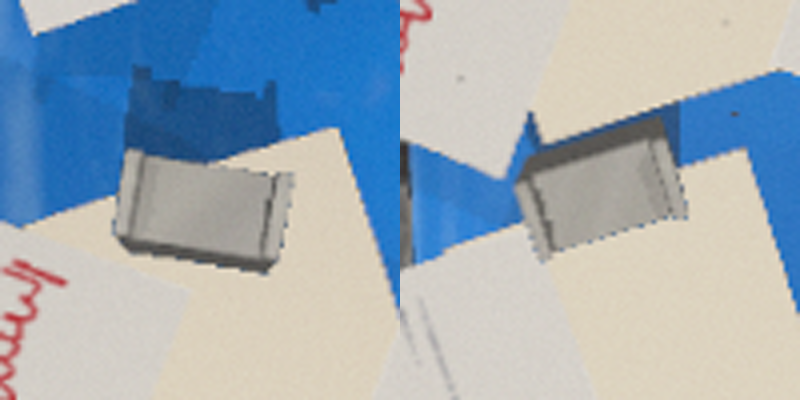

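Both fits match the true 56 x 30 mm size well. I start with B, the tallest.

```bash
python3 - <<'E'
from h import *
goto(.4407,.0185,.150,-7.5)
E
python3 -m pendant '[27,0,-0,0,27,0,20,0,27,0,40,0,27,0,45,0,26,0,45,0,0,0,45,0,0,0,45,7.7,0,0,0,0]' 1 40; python3 - <<'E'
from h import *
goto(.4407,.0185,.050,-7.5)
E
```

```text
t 4.25 phi 0.23 | shift now xyz [133.3   0.  246.4] then turn 7.730219864860061 | or turn first then xy [132.1 -17.9]
t: 5.25
eef_pos: [0.438, 0.0194, 0.1529]
tool_rot: [-2.355, -2.068, 0.008]
contact_force: [-0.8, 0.6, 0.0]
grip_width: 0.0856
grasp_force: 0.0
t 5.25 phi -7.42 | shift now xyz [ -0.6   3.7 102.9] then turn 0.07649104116651984 | or turn first then xy [-0.6  2.8]
```

```bash
python3 -m pendant '[0,2,25,0,0,1,30,0,0,0,30,0,0,0,18,0,0,0,0,0,0,0,0,0,0,0,0,0,0,0,0,0]'; python3 -m pendant '[0,0,0,0,0,0,0,0,0,0,0,0,0,0,0,0,0,0,0,0,0,0,0,0,0,0,0,0,0,0,0,0]' 0.5 40;  python3 - <<'E'
from h import *
goto(.6116,-.0201,.17,-1.8)
E
```

```text
t: 6.25
eef_pos: [0.4444, 0.018, 0.0543]
tool_rot: [2.362, 2.07, 0.002]
contact_force: [-0.4, -0.3, -0.5]
grip_width: 0.085
grasp_force: 0.0
t: 7.25
eef_pos: [0.4435, 0.0181, 0.0534]
tool_rot: [-2.362, -2.07, 0.001]
contact_force: [-2.9, 0.6, 5.3]
grip_width: 0.0554
grasp_force: 43.1
t 7.25 phi -7.55 | shift now xyz [ -15.8  171.6 -116.7] then turn -5.75002660986641 | or turn first then xy [-32.9 169.2]
```

```bash
python3 -m pendant '[0,0,-20,0,0,0,-30,0,-4,43,-5,0,-4,43,0,0,-4,43,0,0,-4,43,0,0,0,0,0,-5.75,0,0,0,0]'; python3 - <<'E'
from h import *
goto(.6116,-.0201,.070,-1.8)
E
```

```text
t: 8.25
eef_pos: [0.6117, -0.0204, 0.1065]
tool_rot: [-2.256, -2.183, 0.002]
contact_force: [-1.1, 0.4, -3.5]
grip_width: 0.0556
grasp_force: 43.9
t 8.25 phi -1.89 | shift now xyz [ 0.2 -0.  36.5] then turn -0.08694054316401889 | or turn first then xy [ 0.3 -0.1]
```

```bash
python3 -m pendant '[0,0,12,0,0,0,12,0,0,0,8,0,0,0,3,0,0,0,2,0,0,0,1,0,0,0,0,0,0,0,0,0]'; python3 -m pendant '[0,0,0,0,0,0,0,0,0,0,0,0,0,0,0,0,0,0,-10,0,0,0,-30,0,0,0,-40,0,0,0,-40,0]' 1; python3 - <<'E'
from h import *
goto(.4345,-.1092,.15,18.5)
E
```

```text
t: 9.25
eef_pos: [0.6123, -0.0204, 0.0707]
tool_rot: [2.256, 2.186, 0.0]
contact_force: [-0.6, 0.2, -2.4]
grip_width: 0.0556
grasp_force: 44.0
t: 10.25
eef_pos: [0.6121, -0.0204, 0.1921]
tool_rot: [2.256, 2.186, 0.0]
contact_force: [-0.7, -1.3, 0.3]
grip_width: 0.0854
grasp_force: 0.0
t 10.25 phi -1.81 | shift now xyz [ -94.4 -174.7   42.1] then turn -20.308440259115002 | or turn first then xy [ -27.9 -196.6]
```

```bash
python3 -m pendant '[-19,-35,0,0,-19,-35,0,0,-19,-35,0,0,-19,-35,0,0,-18,-35,12,0,0,0,30,-10.2,0,0,0,-10.1,0,0,0,0]'; python3 - <<'E'
from h import *
goto(.4345,-.1092,.048,18.5)
E
```

```text
t: 11.25
eef_pos: [0.4343, -0.109, 0.1488]
tool_rot: [1.838, 2.547, 0.0]
contact_force: [-0.0, 0.2, 0.2]
grip_width: 0.0855
grasp_force: 0.0
t 11.25 phi 18.36 | shift now xyz [-2.000e-01  1.000e-01  1.008e+02] then turn -0.13876238788807882 | or turn first then xy [-0.3  0.1]
```

```bash
python3 -m pendant '[0,0,35,0,0,0,35,0,0,0,20,0,0,0,12,0,0,0,0,0,0,0,0,0,0,0,0,0,0,0,0,0]'; python3 -m pendant '[0,0,0,0,0,0,0,0,0,0,0,0,0,0,0,0,0,0,0,0,0,0,0,0,0,0,0,0,0,0,0,0]' 0.5 40;  python3 - <<'E'
from h import *
goto(.6092,-.095,.12,-1.8)
E
```

```text
t: 12.25
eef_pos: [0.4347, -0.109, 0.047]
tool_rot: [1.835, 2.548, 0.0]
contact_force: [-0.8, 0.3, 0.4]
grip_width: 0.0852
grasp_force: 0.0
t: 13.25
eef_pos: [0.4345, -0.109, 0.0466]
tool_rot: [1.835, 2.549, 0.0]
contact_force: [0.1, -0.3, 6.0]
grip_width: 0.0553
grasp_force: 43.6
t 13.25 phi 18.49 | shift now xyz [-42.2 170.1 -73.3] then turn 20.290141132856093 | or turn first then xy [ 19.4 174.1]
```

```bash
python3 -m pendant '[0,0,-20,0,0,0,-35,0,-10,42,-5,0,-11,43,0,0,-11,43,0,0,-10,42,0,0,0,0,0,10.1,0,0,0,10.2]'; python3 - <<'E'
from h import *
goto(.6092,-.095,.062,-1.8)
E
```

```text
t: 14.25
eef_pos: [0.6077, -0.094, 0.1037]
tool_rot: [-2.259, -2.177, 0.003]
contact_force: [-0.9, 0.4, -1.6]
grip_width: 0.0559
grasp_force: 43.5
t 14.25 phi -2.11 | shift now xyz [-1.   1.7 41.7] then turn -0.3109087740411951 | or turn first then xy [-1.   1.5]
```

```bash
python3 -m pendant '[-1,1,12,0,0,0,12,0,0,0,10,0,0,0,4,0,0,0,2,0,0,0,1,0,0,0,0,0,0,0,0,0]'; python3 -m pendant '[0,0,0,0,0,0,0,0,0,0,0,0,0,0,0,0,0,0,-10,0,0,0,-30,0,0,0,-40,0,0,0,-40,0]' 1; python3 - <<'E'
from h import *
goto(.426,.1415,.14,-3.7)
goto(.442,-.39,.3,-1.8)
E
```

```text
t: 15.25
eef_pos: [0.61, -0.0958, 0.0657]
tool_rot: [2.256, 2.186, 0.001]
contact_force: [-0.7, -0.3, -2.9]
grip_width: 0.0555
grasp_force: 43.6
t: 16.25
eef_pos: [0.6097, -0.0958, 0.1871]
tool_rot: [2.256, 2.186, 0.0]
contact_force: [0.3, 0.3, 0.8]
grip_width: 0.0855
grasp_force: 0.0
t 16.25 phi -1.81 | shift now xyz [ 231.3 -191.1   47. ] then turn 1.8923879785083102 | or turn first then xy [ 224.9 -198.6]
t 16.25 phi -1.81 | shift now xyz [-299.4 -158.3 -112.9] then turn -0.0076120214916954865 | or turn first then xy [-299.4 -158.4]
```

```bash
python3 -m pendant '[38,-32,0,0,39,-32,0,0,39,-32,0,0,39,-32,0,0,38,-32,10,0,38,-31,37,1.9,0,0,0,0,0,0,0,0]'; python3 - <<'E'
from h import *
P,f=look('w3')
goto(.426,.1415,.040,-3.7)
E
```

```text
t: 17.25
eef_pos: [0.427, 0.1412, 0.1394]
tool_rot: [2.29, 2.148, 0.003]
contact_force: [0.4, 0.0, 0.8]
grip_width: 0.0854
grasp_force: 0.0
t 17.3 phi -3.73 | shift now xyz [ 0.5 -2.1 99.9] then turn -0.02635064138536336 | or turn first then xy [ 0.5 -1.8]
```

```bash
python3 -m pendant '[0,-1,35,0,0,0,35,0,0,0,20,0,0,0,10,0,0,0,0,0,0,0,0,0,0,0,0,0,0,0,0,0]'; python3 -m pendant '[0,0,0,0,0,0,0,0,0,0,0,0,0,0,0,0,0,0,0,0,0,0,0,0,0,0,0,0,0,0,0,0]' 0.5 40;  python3 - <<'E'
from h import *
goto(.6068,-.170,.16,-1.8)
E
```

```text
t: 18.3
eef_pos: [0.4256, 0.1413, 0.039]
tool_rot: [2.291, 2.148, 0.002]
contact_force: [0.1, 0.8, -0.3]
grip_width: 0.0853
grasp_force: 0.0
t: 19.3
eef_pos: [0.4254, 0.1413, 0.0385]
tool_rot: [2.292, 2.148, 0.001]
contact_force: [0.6, 0.8, 4.4]
grip_width: 0.0557
grasp_force: 43.6
t 19.3 phi -3.71 | shift now xyz [-298.9  201.2 -121.4] then turn -1.9106100257812955 | or turn first then xy [-305.4  191.1]
```

```bash
python3 -m pendant '[0,0,-35,0,0,0,-45,0,-42,28,-41,0,-43,29,0,0,-43,29,0,0,-43,29,0,0,-43,29,0,0,-43,29,0,-1.9]'; python3 -m pendant '[-42,28,0,0,0,0,20,0,0,0,30,0,0,0,10,0,0,0,0,0,0,0,0,0,0,0,0,0,0,0,0,0]'; python3 - <<'E'
from h import *
goto(.6068,-.17,.0535,-1.8)
E
```

```text
t: 20.3
eef_pos: [0.5798, -0.126, 0.1559]
tool_rot: [-2.254, -2.185, 0.002]
contact_force: [0.3, -0.1, -1.5]
grip_width: 0.0554
grasp_force: 43.6
t: 21.3
eef_pos: [0.6073, -0.1677, 0.0988]
tool_rot: [2.255, 2.185, 0.001]
contact_force: [0.3, 1.0, -2.9]
grip_width: 0.0558
grasp_force: 43.5
t 21.3 phi -1.8 | shift now xyz [-2.3 -0.5 45.3] then turn -0.002652663303791769 | or turn first then xy [-2.3 -0.5]
```

```bash
python3 -m pendant '[-2,0,15,0,0,0,15,0,0,0,9,0,0,0,4,0,0,0,2,0,0,0,0,0,0,0,0,0,0,0,0,0]'; python3 -m pendant '[0,0,0,0,0,0,0,0,0,0,0,0,0,0,0,0,0,0,-10,0,0,0,-30,0,0,0,-40,0,0,0,-40,0]' 1; python3 - <<'E'
from h import *
goto(.443,-.396,.3,-1.8)
E
```

```text
t: 22.3
eef_pos: [0.6069, -0.1696, 0.0537]
tool_rot: [-2.256, -2.186, 0.0]
contact_force: [-4.8, 1.2, 6.0]
grip_width: 0.0557
grasp_force: 44.1
t: 23.3
eef_pos: [0.6068, -0.1696, 0.1746]
tool_rot: [2.256, 2.186, 0.0]
contact_force: [0.9, 0.8, 1.5]
grip_width: 0.0856
grasp_force: 0.0
t 23.3 phi -1.81 | shift now xyz [-231.5 -156.5 -125.4] then turn -0.011416757620622775 | or turn first then xy [-231.4 -156.6]
```

```bash
python3 -m pendant '[-40,-26,-20,0,-40,-26,-20,0,-38,-26,-20,0,-38,-26,-20,0,-38,-26,-20,0,-38,-26,-20,0,0,0,0,0,0,0,0,0]'; python3 - <<'E'
from h import *
P,f=look('w4')
top(f,P,.4444,-.313,.044,rad=60)
E
```

```text
t: 24.3
eef_pos: [0.4435, -0.3962, 0.2928]
tool_rot: [-2.257, -2.186, -0.001]
contact_force: [0.1, 0.1, 0.7]
grip_width: 0.0853
grasp_force: 0.0
px 284 104 hsv [ 24  19 205]
miss
```

```bash
python3 - <<'E'
from h import *
P=np.load('w4.npy');f=cv2.imread('pics/w4.png')
print(cv2.cvtColor(f,cv2.COLOR_BGR2HSV)[60:150:10,284])
top(f,P,.4444,-.313,.044,hi=215,rad=60)
top(f,P,.4444,-.313,.044,hi=222,rad=60)
E
```

```text
[[104 197 226]
 [ 21  26 233]
 [ 19  27 232]
 [ 18  27 207]
 [ 21  16 202]
 [ 16  14 203]
 [ 23  26 235]
 [ 19  24 235]
 [ 21  26 234]]
px 284 104 hsv [ 24  19 205]
((443.3783264160156, -312.2359924316406), (30.01138687133789, 56.691261291503906), 67.9322509765625)
px 284 104 hsv [ 24  19 205]
((443.2441101074219, -312.42352294921875), (30.242172241210938, 56.732852935791016), 68.75955200195312)
```

View pics/w4.png

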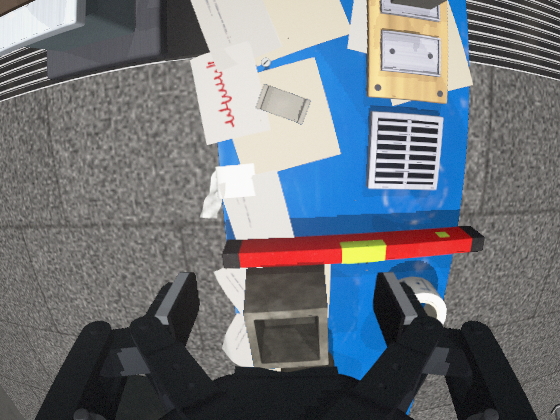

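The lowest saddle is at (282,103), and the fit gives (443,-312) mm at -21.7°.

```bash
python3 - <<'E'
from h import *
goto(.4433,-.3123,.110,-21.7)
E
python3 -m pendant '[42,0,20,0,42,0,40,0,0,0,40,10,0,0,40,9.9,0,0,40,0,0,0,0,0,0,0,0,0,0,0,0,0]';  python3 - <<'E'
from h import *
goto(.4433,-.3123,.033,-21.7)
E
```

```text
t 24.35 phi -1.78 | shift now xyz [ 83.1  -2.9 182.3] then turn 19.924776632217544 | or turn first then xy [ 77.3 -31.2]
t: 25.35
eef_pos: [0.4474, -0.3134, 0.1151]
tool_rot: [2.596, 1.762, 0.001]
contact_force: [-0.7, 0.8, 0.1]
grip_width: 0.0854
grasp_force: 0.0
t 25.35 phi -21.68 | shift now xyz [-0.3 -4.6 82. ] then turn 0.02108777881502988 | or turn first then xy [-0.5 -4.3]
```

```bash
python3 -m pendant '[0,-4,30,0,0,0,30,0,0,0,15,0,0,0,7,0,0,0,0,0,0,0,0,0,0,0,0,0,0,0,0,0]'; python3 -m pendant '[0,0,0,0,0,0,0,0,0,0,0,0,0,0,0,0,0,0,0,0,0,0,0,0,0,0,0,0,0,0,0,0]' 0.5 40;  python3 - <<'E'
from h import *
goto(.6044,-.2449,.10,-1.8)
E
```

```text
t: 26.35
eef_pos: [0.4427, -0.3114, 0.0313]
tool_rot: [2.599, 1.763, 0.0]
contact_force: [0.3, -0.2, -0.2]
grip_width: 0.0852
grasp_force: 0.0
t: 27.35
eef_pos: [0.4427, -0.3114, 0.031]
tool_rot: [2.599, 1.763, 0.0]
contact_force: [0.8, -0.4, 2.6]
grip_width: 0.0553
grasp_force: 43.9
t 27.35 phi -21.71 | shift now xyz [121.5 125.7 -68.9] then turn -19.91111113657081 | or turn first then xy [ 71.5 159.5]
```

```bash
python3 -m pendant '[0,0,-30,0,0,0,-39,0,30,31,0,0,30,31,0,0,30,32,0,0,31,32,0,0,0,0,0,-10,0,0,0,-9.9]'; python3 -m pendant '[0,0,15,0,0,0,15,0,0,0,5,0,0,0,0,0,0,0,0,0,0,0,0,0,0,0,0,0,0,0,0,0]'; python3 - <<'E'
from h import *
goto(.6044,-.2449,.046,-1.8)
E
```

```text
t: 28.35
eef_pos: [0.6036, -0.244, 0.0977]
tool_rot: [-2.246, -2.191, 0.002]
contact_force: [0.2, -0.1, -1.4]
grip_width: 0.0556
grasp_force: 43.5
t: 29.35
eef_pos: [0.6044, -0.2454, 0.065]
tool_rot: [2.256, 2.186, 0.0]
contact_force: [1.0, 0.4, -0.6]
grip_width: 0.0555
grasp_force: 43.6
t 29.35 phi -1.81 | shift now xyz [ 0.5 -0.  19. ] then turn -0.014334402718446881 | or turn first then xy [ 0.5 -0. ]
```

```bash
python3 -m pendant '[0,0,10,0,0,0,6,0,0,0,3,0,0,0,1,0,0,0,0,0,0,0,0,0,0,0,0,0,0,0,0,0]'; python3 -m pendant '[0,0,0,0,0,0,0,0,0,0,0,0,0,0,0,0,0,0,-10,0,0,0,-40,0,0,0,-50,0,0,0,-60,0]' 1;python3 -m pendant '[20,0,-55,0,20,0,-55,0,10,0,-30,0,0,0,0,0,0,0,0,0,0,0,0,0,0,0,0,0,0,0,0,0]'; python3 - <<'E'
from h import *
o=bot.get_obs();print(o['joint_pos'])
P,f=look('w5');s=bot.grab_frame('scene');cv2.imwrite('pics/s5.png',s)
for i,h in enumerate((.044,.056,.068,.08)):
    s_=-112.5+75*i;top(f,P,.608+.0325*s_/1000,-.1325+s_/1000,h+.015,lo=125,hi=225,rad=60)
cv2.imwrite('pics/w5c.png',np.hstack([cv2.resize(f[0:300,230:470],(400,500),interpolation=2),cv2.resize(s[140:290,260:380],(400,500),interpolation=2)]))
E
```

```text
t: 30.35
eef_pos: [0.6039, -0.2451, 0.0461]
tool_rot: [-2.254, -2.185, 0.001]
contact_force: [-5.5, 3.6, 7.4]
grip_width: 0.0555
grasp_force: 44.6
t: 31.35
eef_pos: [0.6037, -0.245, 0.2059]
tool_rot: [-2.255, -2.185, 0.001]
contact_force: [1.1, -0.8, -0.8]
grip_width: 0.0853
grasp_force: 0.0
t: 32.35
eef_pos: [0.6057, -0.1955, 0.3437]
tool_rot: [-2.256, -2.185, 0.001]
contact_force: [-0.5, 0.4, 1.7]
grip_width: 0.0855
grasp_force: 0.0
[-4.71446614e-01  1.50951720e-01  1.57750046e+00 -2.72657892e-05
  1.41468711e+00 -4.39497443e-01]
px 286 207 hsv [ 20  20 196]
((604.2694702148438, -244.89112854003906), (30.312297821044922, 71.13272094726562), 88.17529296875)
px 286 151 hsv [ 19  21 172]
((607.6076049804688, -163.9951171875), (45.4481201171875, 69.56060028076172), 88.00833892822266)
px 286 89 hsv [ 23  18 181]
((609.7490844726562, -98.46404266357422), (44.42762756347656, 67.68138885498047), 87.69600677490234)
px 286 24 hsv [ 24  22 116]
miss
```

View pics/w5c.png

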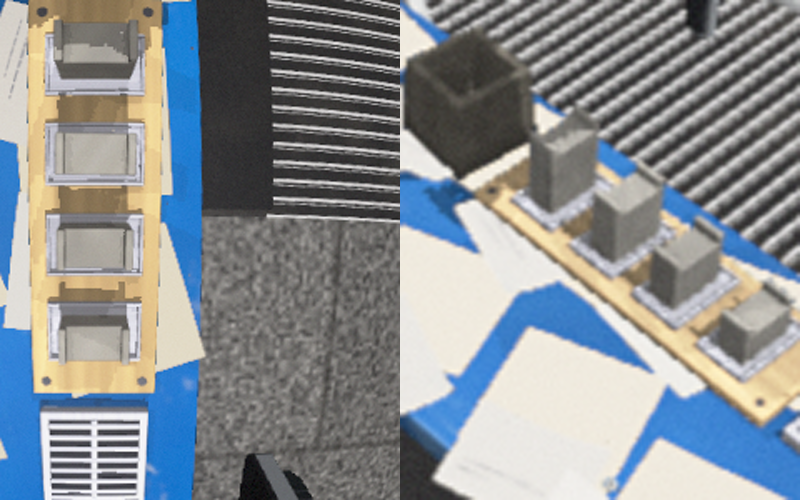

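All four saddles sit square in their shoes, rising from the drain to the pot. Next is the gutter.

```bash
python3 - <<'E'
from h import *
goto(.53,.29,.25,-90)
E
python3 -m pendant '[60,-7,0,0,60,-7,0,0,60,-8,0,0,61,-8,0,0,61,-8,0,0,61,-8,0,0,61,-7,0,10,59,-7,0,10]'; python3 -m pendant '[0,0,10,10,0,0,20,10,0,0,20,10,0,0,20,10,0,0,24,10,0,0,0,10,0,0,0,8.2,0,0,0,0]'; python3 - <<'E'
from h import *
goto(.53,.29,.25,-90)
P,f=look('w6');hsv=cv2.cvtColor(f,cv2.COLOR_BGR2HSV)
for x in(.39,.45,.53,.6,.67,.68):print(x,proj(np.array([x,.29,.024]),P).round())
E
```

```text
t 32.45 phi -1.82 | shift now xyz [482.8 -91.2  94.5] then turn 88.1785793139299 | or turn first then xy [ -75.8 -485.5]
t: 33.45
eef_pos: [0.5709, 0.2909, 0.3453]
tool_rot: [2.604, 1.756, 0.002]
contact_force: [0.7, -0.5, -0.5]
grip_width: 0.0854
grasp_force: 0.0
t: 34.45
eef_pos: [0.5716, 0.2888, 0.2507]
tool_rot: [-3.142, -0.005, -0.0]
contact_force: [-0.4, -0.3, 0.2]
grip_width: 0.0856
grasp_force: 0.0
t 34.45 phi -89.82 | shift now xyz [-41.6  -1.3   0.7] then turn 0.17773743193251335 | or turn first then xy [-41.6  -1.2]
0.39 [285. 316.]
0.45 [285. 277.]
0.53 [285. 216.]
0.6 [286. 155.]
0.67 [286.  89.]
0.68 [286.  80.]
```

View pics/w6.png

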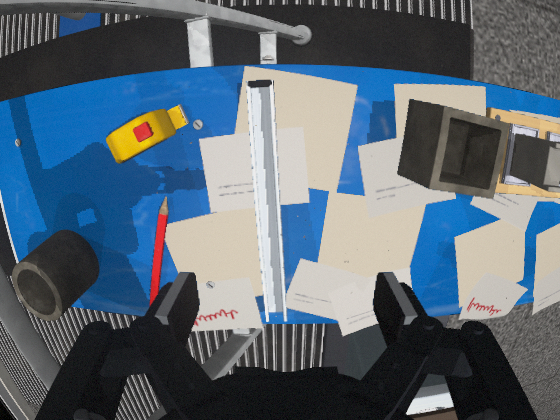

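The gutter runs from its black cap at (260,83) to the open end at (276,320).

```bash
python3 - <<'E'
from h import *
np.set_printoptions(precision=4,suppress=True)
P=np.load('w6.npy');w=onplane('wrist',[(260,81),(276.5,321),(248,82),(272,81),(266,321),(287,320)],.024,P)[:,:2];print(w)
d=w[0]-w[1];print(np.linalg.norm(d),(w[0]+w[1])/2,np.degrees(np.arctan2(d[1],d[0])))
f=cv2.imread('pics/w6.png');g=cv2.cvtColor(f,cv2.COLOR_BGR2GRAY)
for v in(150,216,280):print(v,g[v,245:295].tolist())
E
```

```text
[[0.6788 0.3167]
 [0.3812 0.3015]
 [0.678  0.3292]
 [0.6786 0.3043]
 [0.381  0.3155]
 [0.383  0.2876]]
0.29796560455272597 [0.53   0.3091] 2.9172109675200857
150 [212, 211, 213, 213, 212, 218, 235, 234, 234, 219, 211, 228, 231, 230, 230, 228, 228, 231, 214, 163, 162, 171, 168, 165, 163, 166, 166, 152, 215, 237, 238, 190, 193, 212, 213, 210, 213, 212, 208, 212, 213, 213, 210, 215, 212, 213, 211, 212, 213, 213]
216 [204, 206, 205, 205, 205, 202, 204, 207, 206, 205, 205, 228, 238, 235, 222, 227, 233, 230, 228, 229, 230, 231, 236, 194, 169, 170, 176, 171, 168, 167, 170, 152, 195, 230, 236, 180, 116, 99, 98, 93, 99, 96, 94, 97, 100, 99, 101, 98, 96, 98]
280 [209, 207, 206, 208, 210, 204, 205, 207, 205, 206, 204, 203, 203, 203, 203, 203, 204, 220, 235, 229, 219, 223, 225, 224, 221, 224, 229, 206, 162, 163, 164, 162, 164, 168, 165, 141, 181, 228, 236, 167, 115, 118, 120, 122, 118, 116, 135, 198, 208, 205]
```

```bash
python3 - <<'E'
from h import *
goto(.53,.309,.08,-87.1)
E
python3 -m pendant '[-21,-10,10,0,-21,-10,30,0,0,0,40,-2.7,0,0,40,0,0,0,30,0,0,0,20,0,0,0,0,0,0,0,0,0]' 1 30;  python3 - <<'E'
from h import *
goto(.53,.309,.031,-87.1)
E
```

```text
t 34.5 phi -89.78 | shift now xyz [-41.5 -20.4 170.8] then turn -2.6800585262295726 | or turn first then xy [-40.5 -22.3]
t: 35.5
eef_pos: [0.5305, 0.3091, 0.0822]
tool_rot: [-3.14, -0.077, -0.004]
contact_force: [-0.1, -0.3, -0.3]
grip_width: 0.0853
grasp_force: 0.0
t 35.5 phi -87.19 | shift now xyz [-0.7  0.1 51.2] then turn -0.09464992342978462 | or turn first then xy [-0.6  0. ]
```

```bash
python3 -m pendant '[0,0,20,0,0,0,20,0,0,0,7,0,0,0,4,0,0,0,0,0,0,0,0,0,0,0,0,0,0,0,0,0]'; python3 -m pendant '[0,0,0,0,0,0,0,0,0,0,0,0,0,0,0,0,0,0,0,0,0,0,0,0,0,0,0,0,0,0,0,0]' 0.2 30;  python3 -m pendant '[0,0,0,0,0,0,0,0,0,0,0,0,0,0,0,0,0,0,-10,0,0,0,-30,0,0,0,-50,0,0,0,-60,0]'; python3 - <<'E'
from h import *
goto(.608,-.1325,.18,-1.8)
E
```

```text
t: 36.5
eef_pos: [0.5297, 0.3088, 0.0301]
tool_rot: [-3.14, -0.076, -0.001]
contact_force: [-0.3, -0.1, 0.6]
grip_width: 0.0854
grasp_force: 0.0
t: 37.5
eef_pos: [0.5296, 0.3088, 0.0298]
tool_rot: [-3.14, -0.076, -0.001]
contact_force: [1.1, 0.7, 0.4]
grip_width: 0.0269
grasp_force: 30.1
t: 38.5
eef_pos: [0.5279, 0.3079, 0.1795]
tool_rot: [3.139, 0.076, -0.007]
contact_force: [2.2, 0.0, -1.8]
grip_width: 0.0273
grasp_force: 29.8
t 38.5 phi -87.22 | shift now xyz [ 58.6 443.8  -0. ] then turn -85.4211653931393 | or turn first then xy [-437.7   93.9]
```

```bash
python3 -m pendant '[5,40,0,0,7,55,0,0,8,58,0,0,8,60,0,0,8,60,0,0,8,60,0,0,8,60,0,0,6.6,50.8,0,0]'; python3 -m pendant '[0,0,0,-7,0,0,0,-10.5,0,0,0,-10.6,0,0,0,-10.6,0,0,0,-10.6,0,0,0,-10.6,0,0,0,-10.6,0,0,0,-8]';python3 -m pendant '[0,0,0,-6.9,0,0,0,0,0,0,0,0,0,0,0,0,0,0,0,0,0,0,0,0,0,0,0,0,0,0,0,0]'; python3 - <<'E'
from h import *
goto(.608,-.1325,.15,-1.8)
cv2.imwrite('pics/s7.png',np.vstack([bot.grab_frame('scene')[130:300,230:430],bot.grab_frame('side')[130:300,230:430]])); a=cv2.imread('pics/s7.png')
cv2.imwrite('pics/s7.png',np.hstack([cv2.resize(x,(400,340),interpolation=2) for x in(a[:170],a[170:])]))
E
```

```text
t: 39.5
eef_pos: [0.6089, -0.134, 0.1796]
tool_rot: [-3.14, -0.075, 0.002]
contact_force: [0.4, 0.2, -2.5]
grip_width: 0.0274
grasp_force: 29.9
t: 40.5
eef_pos: [0.6087, -0.1316, 0.1794]
tool_rot: [-2.378, -2.051, 0.002]
contact_force: [-0.2, -0.3, -1.0]
grip_width: 0.0276
grasp_force: 30.1
t: 41.5
eef_pos: [0.6095, -0.1317, 0.1798]
tool_rot: [2.256, 2.186, -0.0]
contact_force: [0.2, -0.7, -1.5]
grip_width: 0.0275
grasp_force: 30.1
t 41.5 phi -1.82 | shift now xyz [-0.8 -1.5 29.8] then turn -0.022403783199905547 | or turn first then xy [-0.8 -1.5]
```

View pics/s7.png

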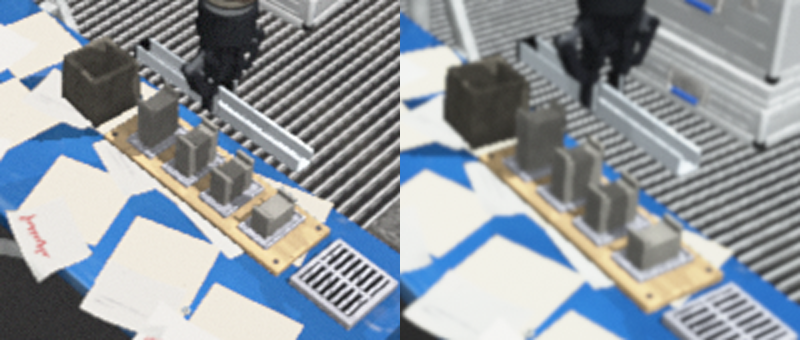

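```bash
python3 -m pendant '[-1,-1,10,0,0,0,20,0,0,0,20,0,0,0,10,0,0,0,2,0,0,0,0,0,0,0,0,0,0,0,0,0]' - 20; python3 -m pendant '[0,0,2,0,0,0,2,0,0,0,2,0,0,0,2,0,0,0,2,0,0,0,1,0,0,0,0,0,0,0,0,0]'; python3 - <<'E'
from h import *
goto(.608,-.1325,.0995,-1.8)
E
```

```text
t: 42.6
eef_pos: [0.6089, -0.1329, 0.1186]
tool_rot: [2.255, 2.185, 0.001]
contact_force: [-0.3, -0.2, -1.6]
grip_width: 0.0273
grasp_force: 30.1
t: 43.6
eef_pos: [0.6086, -0.1327, 0.1067]
tool_rot: [2.256, 2.186, 0.0]
contact_force: [-0.7, -2.0, 2.1]
grip_width: 0.0277
grasp_force: 30.6
t 43.6 phi -1.83 | shift now xyz [ 0.2 -0.6  7.2] then turn -0.025941339914623995 | or turn first then xy [ 0.2 -0.6]
```

```bash
python3 -m pendant '[0,0,1.5,0,0,0,1.5,0,0,0,1.5,0,0,0,1.5,0,0,0,0,0,0,0,0,0,0,0,0,0,0,0,0,0]' 0.2 20; python3 - <<'E'
from h import *
a=bot.grab_frame('side')[130:300,230:430]
P,f=look('w8')
cv2.imwrite('pics/s8.png',np.hstack([cv2.resize(a,(400,340),interpolation=2),cv2.resize(f[:340,120:520],(400,340))]))
E
```

```text
t: 44.6
eef_pos: [0.6085, -0.1327, 0.1007]
tool_rot: [2.256, 2.186, 0.0]
contact_force: [-0.4, -2.4, 1.3]
grip_width: 0.0273
grasp_force: 30.7
```

View pics/s8.png

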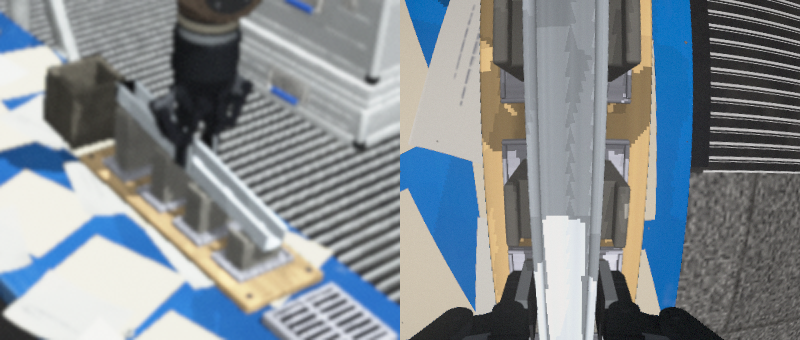

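The gutter has pivoted down into the slots and is centred between the lugs. I'll seat the last few millimetres.

```bash
python3 -m pendant '[0,0,1,0,0,0,0,0,0,0,1,0,0,0,0,0,0,0,0,0,0,0,0,0,0,0,0,0,0,0,0,0]'; python3 -c "
from station import bot;print(bot.get_obs()['wrist_torque'])"
```

```text
t: 45.7
eef_pos: [0.6087, -0.1329, 0.0998]
tool_rot: [2.256, 2.186, -0.0]
contact_force: [-2.1, -2.1, 6.4]
grip_width: 0.0273
grasp_force: 31.4
[0.07364957 0.39641353 0.06499009]
```

```bash
python3 -m pendant '[0,0,0,0,0,0,0,0,0,0,0,0,0,0,0,0,0,0,0,0,0,0,0,0,0,0,-5,0,0,0,-15,0]' 0.7; python3 -m pendant '[0,0,-20,0,0,0,-40,0,-20,0,-50,0,-30,0,-50,0,-30,0,-40,0,0,0,0,0,0,0,0,0,0,0,0,0]'; python3 - <<'E'
from h import *
a=bot.grab_frame('side')[130:300,230:430];b=bot.grab_frame('scene')[130:300,230:430]
P,f=look('w9')
cv2.imwrite('pics/s9.png',np.vstack([np.hstack([cv2.resize(x,(400,300),interpolation=2) for x in(a,b)]),cv2.resize(f[:300,140:540],(800,300))[:, :]]))
cv2.imwrite('pics/s9.png',np.hstack([np.vstack([cv2.resize(x,(350,298),interpolation=2) for x in(a,b)]),cv2.resize(f[:330,200:450],(450,596),interpolation=2)]))
E
```

```text
t: 46.7
eef_pos: [0.6079, -0.1325, 0.1185]
tool_rot: [-2.255, -2.185, 0.001]
contact_force: [-1.0, -0.7, 0.1]
grip_width: 0.0597
grasp_force: 0.0
t: 47.7
eef_pos: [0.6053, -0.2115, 0.3168]
tool_rot: [-2.253, -2.184, 0.001]
contact_force: [0.7, -0.5, -0.2]
grip_width: 0.0597
grasp_force: 0.0
```

View pics/s9.png

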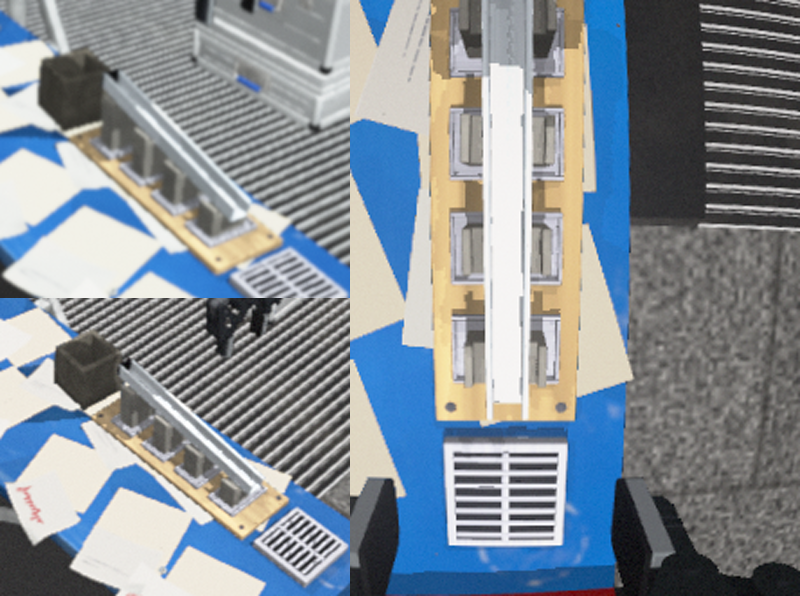

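```bash
python3 - <<'E'
from h import *
P=np.load('w9.npy')
print(onplane('wrist',[(286,231)],.069,P),onplane('scene',[(299.5,165.5)],.117))
s=bot.grab_frame('scene');p,f=look('w10')
print(np.abs(f.astype(int)-cv2.imread('pics/w9.png'))[:300].max(-1).mean())
E
```

```text
[[ 0.60333094 -0.27915668  0.069     ]] [[0.60857115 0.01618498 0.117     ]]
7.117065476190477
```

```bash
python3 -m pendant '[0,0,0,0,0,0,0,0,0,0,0,0,0,0,0,0,0,0,0,0,0,0,0,0,0,0,0,0,0,0,0,0]'; python3 - <<'E'
from h import *
P,f=look('w11');print(onplane('wrist',[(286,231)],.069,P),np.abs(f.astype(int)-cv2.imread('pics/w10.png'))[:300].max(-1).mean())
print(bot.close_job())
E
```

```text
t: 48.95
eef_pos: [0.6059, -0.2127, 0.3187]
tool_rot: [-2.256, -2.186, 0.0]
contact_force: [-0.2, 0.3, -0.2]
grip_width: 0.0596
grasp_force: 0.0
[[ 0.60433529 -0.28134685  0.069     ]] 10.995452380952381
the job is handed in; nothing more can be done
None
```

The gutter run is set up and handed in at about 49 s: the four saddles stand in their shoes in height order, lowest by the drain, and the gutter lies open side up in all four slots with its black cap at the pot end, sticking out evenly to within a few millimetres; the judge's verdict was not returned.

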